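# Index the stop turret and press a tube rack into its corner

## Robot

A 6-joint arm with a two-finger parallel gripper is mounted at the origin on a cart in front of the work surface, level with it; the furniture and walls round the work are solid. World frame = base frame: x ahead of the robot, y to its left, z up, the work surface at z = 0. Lengths are in m, angles in rad, forces in N, time in s.
With the tool pointing down it reaches from about 0.425 to 0.95 m from the base axis. Payload 14.7 kg.
Tool frame: the origin (TCP) lies at the very end of the fingers, on their centre line; the grasp point (between the pads) lies 19 mm behind it (tcp_to_grasp is the distance from the TCP to the grasp point, in m); z points along the fingers, y is the line along which they close (so a half turn about z gives the same grasp; the last joint's range is limited). The gripper opens to 85 mm and grips with 20 to 120 N. Pads are 22 mm wide; open, the fingers measure 114 mm over their backs; the gripper's body (76 mm by 85 mm) begins 54 mm behind the grasp point. The pads swing forward as they close: fully open they stand 13 mm farther back than shut.
Start: joints at [1.149, 0.48, 1.596, -0, 1.065, -0.047], TCP at [0.238, 0.605, 0.231] pointing down, gripper open.
Joint ranges: [-2.75, 2.75], [-0.82, 2.05], [0.23, 2.67], [-1.56, 4.7], [0.09, 2.69], [-2.92, 2.92]. Speed limits (rad/s): [1.89, 1.89, 2.39, 3.01, 3.01, 3.01].

## Interface

Orientations are given as a unit quaternion [x, y, z, w].
In Python, from station import * gives the robot as it stands.
- The arm moves only by the tool send_rows, never from a script. Its argument "series" is text: rows parted by semicolons, each of 7 numbers parted by spaces: the shift along the tool's x, y, z in mm, then the turn, a rotation vector about the tool's x, y, z in degrees, then the opening, from -1 (shut) to 1 (fully open), so that 0 is half open. A call has 1 to 8 rows; each row shifts and turns the commanded pose from where the row before left it, along the tool's axes as they then stand; what a row does not reach is not made up. A row lasts 1/12 s, in which the tool goes at most 41.7 mm and 7.16 degrees, less where a joint would pass 70% of its speed; a pose out of reach is approached as far as the arm can. A call is refused whole if a number of a shift passes 41.7 or a number of a turn 7.16, either way. A call with a gripper value outside its range is refused whole. The fingers move at their own pace and stop on an object; "force" is the grip in N (left out, the last holds). Time passes only in rows, so rows that do not move let the fingers close. It gives the time, the measured TCP pose, the force, the opening and the grip force at its end, in the units of the state.
- get_obs(): the state, without advancing time (a new reading comes with each control period).
- grab_frame(name): name is "side" or "top"; returns a dict with "img" (420x560x3 uint8, blue, green, red), "range_z" (420x560 float32, m along the optical axis (not along the pixel's ray), 0 where there is no reading), "fx", "fy", "cx", "cy" (pixels), "pose" (4x4, takes a point from camera to world coordinates). Camera axes: x right, y up, looking along -z (the intrinsics and any distortion apply to the point x, -y, -z); pixel columns grow to the right and rows downward; lengths in m; the calibration is good to about 2 mm. A picture is of the moment at which its call begins.
- close_job(): hands the job in; it is judged then, once.
The state is a dict: "time": time; "joint_positions": joint angles; "qd": joint speeds; "joint_torque": joint torques, N m; "tcp_pos": TCP position; "orientation": TCP orientation; "ft_force": force on the tool from outside, world axes, zero at the start; "torque": the same for the moment, N m; "gripper_width": opening from 0.0 (shut) to 1.0 (fully open); "gripper_force": force on a finger pad.
Only numpy, scipy, OpenCV 4.12 (cv2) and the standard library are available. Lean on these libraries where they do the work, as an engineer would, in place of code of your own. Each camera call takes 0.05 s, during which the arm holds its last target. There are 200 camera calls.

## Task

Turn the stop turret on the grey locating plate one click counterclockwise (seen from above), not past it, so that the red stop points at the rack bay where the blue one did. Then set the green tube rack flat on the plate in the bay and press it gently into the corner, its end against the red stop and its long side against the two steel blocks. Finish while still holding it pressed against both, without letting go, and leave the other things alone.

Things in the scene. Friction and masses are not known exactly. Their poses are not given: they have to be found in the camera images.
- plate: Fixed grey aluminium locating plate, 280 x 140 mm, 8 mm thick, lying on the worktop; its place and yaw vary. Origin: centre of its underside; x runs along its length from the bay towards the turret (roughly away from the robot), y to the left towards the steel blocks, z up. Top face at z = 8 mm. The turret's axis stands at x = 95, y = 0 mm.
- rail: Two fixed steel locating blocks on the plate (side stop), 22 long, 16 thick, 30 mm high, at x = -55 and +55 mm of the origin, which lies midway between them at plate x = -22, y = 31, z = 8 mm; axes as the plate's. Their locating faces lie at y = 0 and look to -y. The 88 mm gap between them is empty: a finger can stand there. Feet 5 mm high run back to y = 28 mm.
- turret (a joint): Turn of the stop turret about its vertical axis, rad, positive counterclockwise from above. Detents at -1.047 (blue stop points at the bay; start), 0 (red stop points at the bay; wanted) and +1.047 (yellow stop); hard stops at -1.2 and +1.2. Turning to the next click takes about 0.2 N m; left within 0.4 rad of a click it snaps into it.
- turret_grip (a point): Point on the turret's axis, 52 mm above the worktop, where its black bar handle is gripped. The bar, 46 long, 14 wide, from 38 to 66 mm above the worktop, turns with the turret: its length lies at the joint value from plate x (along it at 0). Hub below: radius 24 mm, top at 38 mm; stop arms' tops: 31 mm. The point's axes are the plate's and do not turn.
- stop_red: Middle-length stop arm of the turret, with a flat red tip 18 mm wide and 18 mm high (13 to 31 mm above the worktop). Origin on the turret's axis, 22 mm above the worktop; the arm points along its own -x, the flat face 45 mm from the axis. The blue stop (reach 35 mm) and the yellow stop (reach 55 mm) stand 60 degrees either side of it.
- bay (a point): Centre of the rack bay on the plate's top face (plate x = -22, y = 0, z = 8 mm), axes as the plate's: where the centre of the rack's underside comes to lie when the rack touches the red stop and both blocks.
- rack: Green microtube rack, 62 x 144 mm, 0.1 to 0.17 kg. Origin: centre of its underside; x across, y along its length, z up. Stands on the worktop right of the plate, length roughly away from the robot. Grasp it across the narrow side at mid-length, about 30 mm up: the long sides are open below the top deck (33 to 36 mm up), which takes the grip. Tubes reach 42 mm. Either end may face the red stop.
- beaker: Bystander: small plastic beaker, 54 mm across, 70 mm high, upright beyond the plate to the right. Origin: centre of its underside.
- slide_box: Bystander: blue slide box, 89 x 99 x 32 mm, at the far right. Origin: centre of its underside.
- pen: Bystander: green marker pen, 135 mm long, 17 mm thick, lying along the front edge. Origin: under its middle.
- forceps: Bystander: steel forceps, 129 mm long, 8 mm high, lying in front of the tall solid centrifuge (open lid) that stands left of the plate from about x = 0.42 to 0.92 and y = 0.12 to 0.42 m: go round it. Origin: under their middle.

How it is judged:
By the outcome, as a careful person would: the job done as asked, in the order asked, and still so for the second after the job is handed in, while the arm keeps its last pose, push and grip.
It also fails if it takes over 72 s, if anything falls off the work surface, if the arm or the gripper's body presses on something with over 40 N, if the wrist force passes 120 N, or if a joint passes its speed limit or range.

## Working session

There is one attempt and no reset: what is moved stays moved. The work goes in short steps, Python scripts to look and compute and a tool call to move; the robot and the scene stay as the last step left them, time stands still between calls to the robot, and variables do not carry over. Pictures are saved under pics/ and viewed, at most 10 in all, crops included, and the job is handed in when it is done.

Besides the shell and the picture viewer there is one more tool, called after "Emit:" by a JSON object that holds its "op" and its "data", one argument or row to a line. send_rows: Moves the arm, as the interface text tells. Its arguments: {"type":"object","properties":{"series":{"type":"string"},"force":{"type":"number"}},"required":["series"]}

```bash
mkdir -p pics; python3 - <<'E'
from station import *
import cv2,numpy as np
o=get_obs(); print({k:np.round(v,3) for k,v in o.items()})
for n in("top","side"):
    f=grab_frame(n); cv2.imwrite(f"pics/{n}0.png",f["img"]); np.savez(f"{n}0.npz",**f)
    print(n,f["fx"],f["fy"],f["cx"],f["cy"],np.round(f["pose"],3).tolist(),f.keys())
E
```

```text
{'time': np.float64(0.0), 'joint_positions': array([ 1.149,  0.481,  1.597,  0.   ,  1.065, -0.047]), 'qd': array([ 0.001, -0.   , -0.001, -0.002, -0.001,  0.001]), 'joint_torque': array([ 4.0000e-03, -9.5065e+01, -4.3018e+01, -0.0000e+00,  1.3000e-02,
       -0.0000e+00]), 'tcp_pos': array([0.238, 0.605, 0.231]), 'orientation': array([ 0.186,  0.982, -0.001, -0.   ]), 'ft_force': array([-0.411, -0.098, -0.251]), 'torque': array([-0.013,  0.066,  0.012]), 'gripper_force': np.float64(0.0), 'gripper_width': np.float64(1.0)}
top 468.5715988084864 468.5715988084864 271.8576069863796 198.39374966220873 [[-0.002, 0.986, -0.167, 0.333], [-1.0, 0.003, 0.025, -0.056], [0.025, 0.167, 0.986, 1.189], [0.0, 0.0, 0.0, 1.0]] dict_keys(['img', 'range_z', 'fx', 'fy', 'cx', 'cy', 'pose'])
side 483.1355844443133 483.1355844443133 275.25390962303743 209.13421327586258 [[0.464, 0.725, -0.509, -0.17], [-0.886, 0.376, -0.272, -0.435], [-0.006, 0.577, 0.816, 1.166], [0.0, 0.0, 0.0, 1.0]] dict_keys(['img', 'range_z', 'fx', 'fy', 'cx', 'cy', 'pose'])
```

View pics/top0.png

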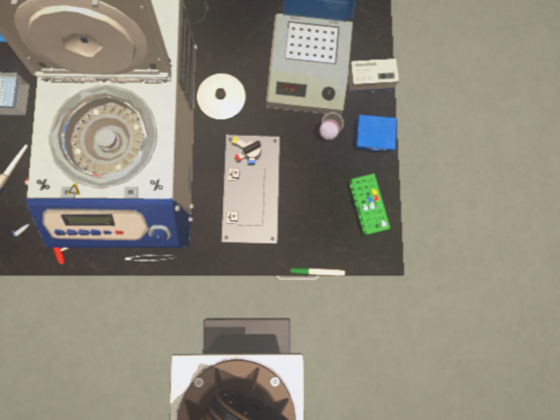

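View pics/side0.png

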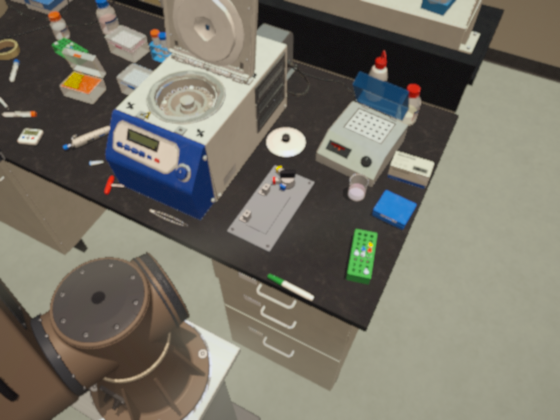

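The top view shows the plate spanning columns 222–280 and rows 136–243. The turret bar is at (249,150), with the blue tip at (251,161) facing the bay, red at (237,158) and yellow at (234,141). The rack is at (370,204). In the side view the plate is around (270,207) and the rack at (363,256).

```bash
cat > h.py <<'E'
import numpy as np,cv2
def world(f,depth=None,z=None):
    v,u=np.mgrid[:f["img"].shape[0],:f["img"].shape[1]]
    d=np.stack([(u-f["cx"])/f["fx"],-(v-f["cy"])/f["fy"],-np.ones(u.shape)],-1)
    R,t=f["pose"][:3,:3],f["pose"][:3,3]
    w=d@R.T
    s=f["range_z"] if z is None else (z-t[2])/w[...,2]
    return t+w*s[...,None]
def rect(p):
    (c,s,a)=cv2.minAreaRect((p*1000).astype(np.float32))
    if s[0]<s[1]: s=s[::-1]; a+=90
    a=(a+90)%180-90
    return np.round(c,1),np.round(s,1),round(a,2)
def biggest(m):
    n,l,st,_=cv2.connectedComponentsWithStats(m.astype(np.uint8))
    return l==1+np.argmax(st[1:,4])
E
cat > m.py <<'E'
from h import *
for n in("top","side"):
    f=dict(np.load(n+"0.npz")); P=world(f); hsv=cv2.cvtColor(f["img"],cv2.COLOR_BGR2HSV).astype(int)
    H,S,V=hsv[...,0],hsv[...,1],hsv[...,2]; x,y,z=P[...,0],P[...,1],P[...,2]
    g=biggest((H>45)&(H<75)&(S>120)&(x>.45)&(y<-.15))
    g=biggest(cv2.morphologyEx(g.astype(np.uint8),cv2.MORPH_CLOSE,np.ones((7,7))))
    print(n,"rack z pct",np.round(np.percentile(z[g],[5,25,50,75,95]),4))
    for zz in(.036,.0): print(" rack@",zz,rect(world(f,z=zz)[g][:,:2]))
    top=g&(z>.03)&(z<.039); print(" rack deck depth",rect(P[top][:,:2]))
    reg=(x>.35)&(x<.8)&(y>-.12)&(y<.12)
    p=biggest(reg&(S<60)&(V>95)&(z<.015)&(z>0.0))
    p=biggest(cv2.morphologyEx(p.astype(np.uint8),cv2.MORPH_CLOSE,np.ones((9,9))))
    print(" plate z",np.round(np.percentile(z[p],[10,50,90]),4),rect(world(f,z=.008)[p][:,:2]), p.sum())
    w=reg&~p&(z<.006); print(" table z",np.median(z[w]))
    for nm,m in(("blue",(H>100)&(H<125)&(S>130)),("red",((H<8)|(H>172))&(S>130)),("yel",(H>20)&(H<35)&(S>130))):
        m=m&reg&(z>.012)&(z<.05)&(x>.55)
        if m.any():print(" ",nm,m.sum(),np.round(P[m].mean(0)*1000,1))
    bar=reg&(z>.05)&(z<.08)&(x>.5); 
    if bar.sum()>5: print(" bar",bar.sum(),np.round(np.median(z[bar]),4),rect(P[bar][:,:2]))
    bl=reg&(z>.028)&(z<.05)&(x<.62)&(y>0)
    n_,l,st,c=cv2.connectedComponentsWithStats(bl.astype(np.uint8))
    for i in range(1,n_):
        if st[i,4]>8: print(" block",st[i,4],np.round(np.median(P[l==i],0)*1000,1),rect(P[l==i][:,:2]))
    u0,v0,u1,v1={"top":(210,125,410,250),"side":(220,150,420,300)}[n]
    cv2.imwrite(f"pics/{n}crop.png",cv2.resize(f["img"][v0:v1,u0:u1],None,fx=4,fy=4,interpolation=cv2.INTER_CUBIC))
E
python3 m.py
```

```text
top rack z pct [0.0005 0.0303 0.0359 0.0384 0.0426]
 rack@ 0.036 (array([ 515.1, -328.4]), array([143.7,  68.6]), 13.65)
 rack@ 0.0 (array([ 520.8, -336.9]), array([148.2,  70.7]), 13.65)
 rack deck depth (array([ 515.9, -330.7]), array([143. ,  62.2]), 13.8)
 plate z [0.0048 0.0085 0.0127] (array([560.3, -32. ]), array([283.6, 145.4]), -1.53) 5889
 table z 0.0004607445595428139
  blue 10 [623.5 -32.5  31.6]
  red 17 [633.7   1.5  31.2]
  yel 17 [680.6   9.6  31.3]
 bar 365 0.0614 (array([6.515e+02, 6.000e-01]), array([296.9, 238.8]), -0.0)
 block 21 [585.3 119.4  41.1] (array([586.6, 119.2]), array([49.3,  1.2]), 0.14)
 block 57 [592.5   7.7  37.8] (array([593.6,   8.5]), array([22.9, 14.5]), 6.5)
 block 57 [483.   10.8  38.5] (array([483.3,  10.9]), array([21. , 14.9]), -0.16)
 block 25 [455.  119.6  45.4] (array([456. , 119.4]), array([32. ,  2.3]), -2.34)
 block 14 [424.8 119.6  41.2] (array([422.6, 119.6]), array([26.5,  0.7]), -0.3)
side rack z pct [-0.0004  0.0314  0.035   0.0372  0.0417]
 rack@ 0.036 (array([ 508.5, -332.6]), array([162.2,  64. ]), 14.06)
 rack@ 0.0 (array([ 530.1, -329.4]), array([167.4,  66. ]), 14.06)
 rack deck depth (array([ 516. , -332.6]), array([146.1,  60.7]), 13.76)
 plate z [0.0041 0.0076 0.0121] (array([559.9, -32.3]), array([284.7, 144.2]), -1.55) 3518
 table z -0.0030938711993737655
  blue 16 [621.1 -34.7  27.2]
  red 14 [ 6.322e+02 -2.000e-01  2.850e+01]
  yel 13 [680.5   9.6  28.2]
 bar 538 0.0624 (array([650.7,   0. ]), array([297.9, 239.9]), -0.01)
 block 218 [504.5 117.5  39.2] (array([512.7, 114.9]), array([214.2,   9.9]), 0.1)
 block 30 [590.9   7.3  37.6] (array([591.8,   6.1]), array([19.8, 11.2]), -2.8)
 block 42 [482.    7.8  36.6] (array([483.7,   8.3]), array([22.7, 15.8]), -2.72)
```

View pics/topcrop.png

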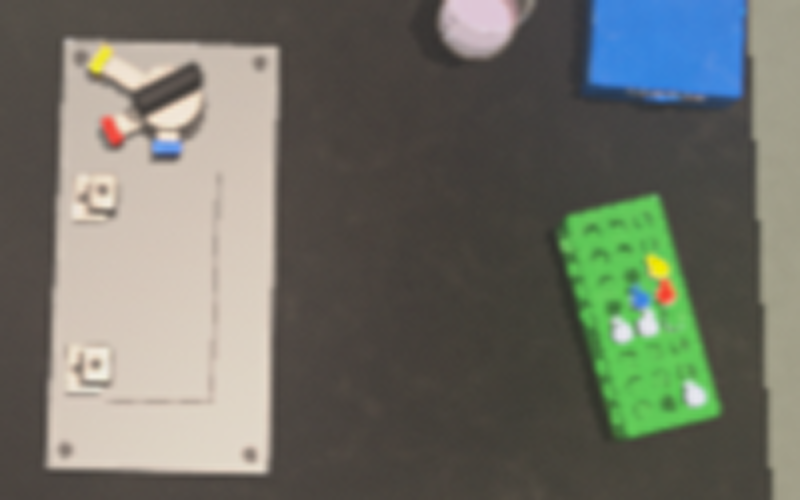

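The crop confirms the layout. The plate yaw is about -1.5°, the bar runs lower-left to upper-right, and the rack is tilted about 13.8°. Next I'll measure the centrifuge height before choosing a route.

```bash
python3 - <<'E'
from h import *
for n in("top","side"):
    f=dict(np.load(n+"0.npz")); P=world(f).reshape(-1,3)
    ok=(f["range_z"].ravel()>0)
    for a in np.arange(.35,1.0,.05):
        m=ok&(P[:,0]>a)&(P[:,0]<a+.05)&(P[:,1]>.08)&(P[:,1]<.5)&(P[:,2]>.03)
        if m.any(): print(n,round(a,2),"zmax",P[m,2].max().round(3),"y",P[m,1].min().round(3),P[m,1].max().round(3))
    m=ok&(P[:,2]>.03)&(P[:,0]>.25)&(P[:,0]<.7)&(P[:,1]>-.5)&(P[:,1]<.7); print("minx of >.1:",P[m&(P[:,2]>.1)].min(0))
    # bar
    q=P[ok&(abs(P[:,0]-.655)<.035)&(abs(P[:,1]+.035)<.035)&(P[:,2]>.045)]
    print("bar",len(q),q.mean(0).round(4),np.median(q[:,2]),rect(q[:,:2]))
from station import *
from scipy.spatial.transform import Rotation as R
o=get_obs();print(R.from_quat(o["orientation"]).as_matrix().round(3))
E
```

```text
top 0.35 zmax 0.158 y 0.121 0.404
top 0.4 zmax 0.237 y 0.119 0.411
top 0.45 zmax 0.27 y 0.112 0.411
top 0.5 zmax 0.271 y 0.116 0.409
top 0.55 zmax 0.271 y 0.119 0.408
top 0.6 zmax 0.27 y 0.119 0.409
top 0.65 zmax 0.27 y 0.119 0.409
top 0.7 zmax 0.516 y 0.115 0.415
top 0.75 zmax 0.517 y 0.114 0.402
top 0.8 zmax 0.266 y 0.114 0.157
top 0.85 zmax 0.267 y 0.114 0.172
top 0.9 zmax 0.265 y 0.114 0.179
top 0.95 zmax 0.04 y 0.124 0.133
minx of >.1: [0.39913105 0.11237065 0.10024819]
bar 123 [ 0.6526 -0.033   0.0631] 0.06480671780187608 (array([654.4, -33. ]), array([45.5, 14.9]), -60.48)
side 0.35 zmax 0.165 y 0.116 0.404
side 0.4 zmax 0.242 y 0.113 0.409
side 0.45 zmax 0.268 y 0.109 0.413
side 0.5 zmax 0.27 y 0.11 0.406
side 0.55 zmax 0.272 y 0.114 0.407
side 0.6 zmax 0.269 y 0.114 0.407
side 0.65 zmax 0.271 y 0.114 0.407
side 0.7 zmax 0.441 y 0.11 0.404
side 0.75 zmax 0.502 y 0.11 0.404
side 0.8 zmax 0.434 y 0.11 0.17
side 0.85 zmax 0.265 y 0.11 0.195
side 0.9 zmax 0.267 y 0.11 0.221
side 0.95 zmax 0.414 y 0.08 0.157
minx of >.1: [0.39472927 0.10948154 0.10002001]
bar 116 [ 0.6518 -0.0366  0.0596] 0.06175158425700766 (array([653.6, -36.2]), array([44.8, 19.6]), -59.68)
[[-0.931  0.366 -0.   ]
 [ 0.366  0.931 -0.001]
 [ 0.    -0.001 -1.   ]]
```

Emit:
{"op": "send_rows", "data": {
  "series": "0 0 -22 0 0 5 1;0 0 -22 0 0 5 1;0 0 -22 0 0 5 1;0 0 -22 0 0 5 1;0 0 -22 0 0 5 1;0 0 -22 0 0 5 1;0 0 -22 0 0 5 1;0 0 -22 0 0 4.5 1"
}}

```text
time: 0.77
tcp_pos: [0.2378, 0.6046, 0.4081]
orientation: [0.509, 0.861, -0.0, 0.0]
ft_force: [-0.1, 0.0, -0.4]
gripper_width: 1.0
gripper_force: 0.0
```

Emit:
{"op": "send_rows", "data": {
  "series": "-20 -3 0 0 0 0 1;-35 -5.6 0 0 0 0 1;-38 -6 0 0 0 0 1;-38 -6 0 0 0 0 1;-38 -6 0 0 0 0 1;-38 -6 0 0 0 0 1;-38 -6 0 0 0 0 1;-38 -6 0 0 0 0 1"
}}

```text
time: 1.43
tcp_pos: [0.3362, 0.334, 0.4071]
orientation: [0.507, 0.862, -0.0, -0.0]
ft_force: [2.3, -1.5, -0.4]
gripper_width: 1.0
gripper_force: 0.0
```

Emit:
{"op": "send_rows", "data": {
  "series": "-39 -6.1 0 0 0 0 1;-39 -6.1 0 0 0 0 1;-39 -6.1 0 0 0 0 1;-39 -6.1 0 0 0 0 1;-39 -6.1 0 0 0 0 1;-39 -6.1 0 0 0 0 1;-39 -6.1 0 0 0 0 1;-39 -6.1 0 0 0 0 1"
}}

```text
time: 2.1
tcp_pos: [0.445, 0.0373, 0.4073]
orientation: [0.507, 0.862, 0.0, 0.0]
ft_force: [2.0, 0.9, 0.5]
gripper_width: 1.0
gripper_force: 0.0
```

Emit:
{"op": "send_rows", "data": {
  "series": "-38 -6 0 0 0 0 1;-36 -6 0 0 0 0 1;-15 27 10 0 0 0 1;-15 27 30 0 0 0 1;-15 27 35 0 0 0 1;-15 27 35 0 0 0 1;-15 27 35 0 0 0 1;-15 26 30 0 0 0 1"
}}

```text
time: 2.77
tcp_pos: [0.6438, -0.0318, 0.2428]
orientation: [0.507, 0.862, -0.0, -0.001]
ft_force: [0.6, 0.7, 1.1]
gripper_width: 0.997
gripper_force: 0.0
```

Emit:
{"op": "send_rows", "data": {
  "series": "0 0 30 0 0 0 1;0 0 25 0 0 0 1;0 0 10 0 0 0 1;0 0 0 0 0 0 1"
}}

```text
time: 3.1
tcp_pos: [0.6416, -0.0317, 0.1774]
orientation: [0.507, 0.862, -0.001, -0.002]
ft_force: [0.5, 0.4, 0.1]
gripper_width: 1.001
gripper_force: 0.0
```

```bash
cat > go.py <<'E'
import sys,numpy as np
from station import *
from scipy.spatial.transform import Rotation as R
# usage: go.py x y z(mm) toolyangle(deg): tool-frame shift, turn about z needed
o=get_obs();M=R.from_quat(o["orientation"]).as_matrix()
x,y,z,a=map(float,sys.argv[1:])
d=M.T@(np.array([x,y,z])-o["tcp_pos"]*1000)
ang=np.degrees(np.arctan2(M[1,1],M[0,1]));t=(ang-a+90)%180-90
print("shift",d.round(1),"turn z",t.round(2),"ang",ang.round(2),"tilt",np.degrees(M[:2,2]).round(2),"tcp",(o["tcp_pos"]*1000).round(1),"q",o["joint_positions"].round(2),"F",o["ft_force"].round(1),"w",o["gripper_width"].round(3),"t",o["time"].round(2))
E
python3 go.py 655 -34.7 150 29
```

```text
Traceback (most recent call last):
  File "go.py", line 9, in <module>
    print("shift",d.round(1),"turn z",t.round(2),"ang",ang.round(2),"tilt",np.degrees(M[:2,2]).round(2),"tcp",(o["tcp_pos"]*1000).round(1),"q",o["joint_positions"].round(2),"F",o["ft_force"].round(1),"w",o["gripper_width"].round(3),"t",o["time"].round(2))
                                                                                                                                                                                                            ^^^^^^^^^^^^^^^^^^^^^^^^
AttributeError: 'float' object has no attribute 'round'
```

```bash
sed -i 's/o\["gripper_width"\].round(3)/round(float(o["gripper_width"]),3)/;s/o\["time"\].round(2)/round(float(o["time"]),2)/' go.py; python3 go.py 654.6 -34.7 43 28.9
```

```text
shift [ -9.4  10.5 134.3] turn z 0.12 ang 29.02 tilt [-0.28  0.03] tcp [641.6 -31.7 177.4] q [-0.1   0.53  1.66 -0.    0.96 -0.6 ] F [0.5 0.4 0.1] w 1.001 t 3.1
```

Emit:
{"op": "send_rows", "data": {
  "series": "-5 5 10 0 0 0 1;-4.4 5.5 20 0 0 0 1;0 0 20 0 0 0 1;0 0 0 0 0 0 1;0 0 0 0 0 0 1"
}}

```text
time: 3.52
tcp_pos: [0.6574, -0.0351, 0.1308]
orientation: [0.507, 0.862, 0.0, 0.0]
ft_force: [-0.1, -0.1, 0.1]
gripper_width: 1.002
gripper_force: 0.0
```

```bash
python3 go.py 654.6 -34.7 43 28.9; python3 - <<'E'
from station import *
from h import *
f=grab_frame("side"); cv2.imwrite("pics/s1.png",cv2.resize(f["img"][130:270,200:380],None,fx=4,fy=4,interpolation=cv2.INTER_CUBIC))
E
```

```text
shift [ 1.7 -2.3 87.8] turn z 0.12 ang 29.02 tilt [ 0.01 -0.  ] tcp [657.4 -35.1 130.8] q [-0.1   0.6   1.67 -0.    0.88 -0.61] F [-0.1 -0.1  0.1] w 1.002 t 3.52
```

View pics/s1.png

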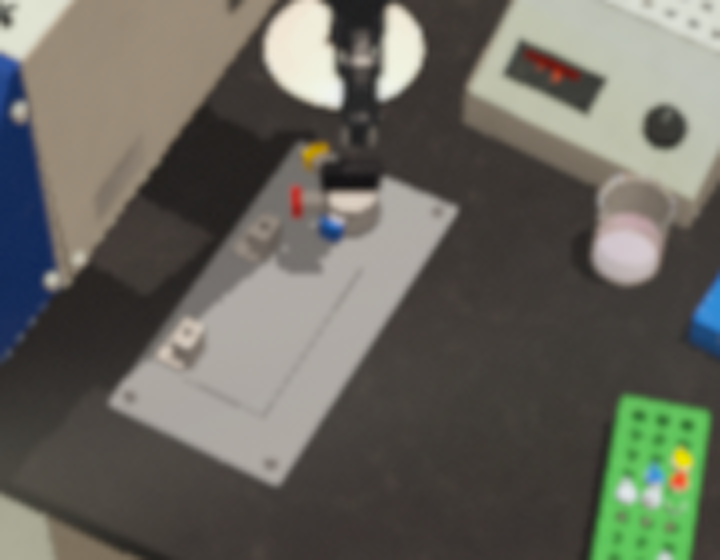

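Side view: the open gripper is above the bar, which sits at about (350,178) in the crop. Red is at (297,201) and blue at (331,229), and nothing is in the way.

Emit:
{"op": "send_rows", "data": {
  "series": "1.7 -2.3 15 0 0 0 1;0 0 20 0 0 0 1;0 0 20 0 0 0 1;0 0 15 0 0 0 1;0 0 10 0 0 0 1;0 0 7 0 0 0 1;0 0 0 0 0 0 1;0 0 0 0 0 0 1"
}}

```text
time: 4.23
tcp_pos: [0.6548, -0.0346, 0.044]
orientation: [0.507, 0.862, 0.0, 0.0]
ft_force: [0.7, 0.2, 0.6]
gripper_width: 1.002
gripper_force: 0.0
```

```bash
python3 go.py 654.6 -34.7 43 28.9
```

```text
shift [ 0.  -0.2  1. ] turn z 0.12 ang 29.02 tilt [ 0.06 -0.01] tcp [654.8 -34.6  44. ] q [-0.1   0.7   1.72  0.    0.72 -0.61] F [0.7 0.2 0.6] w 1.002 t 4.23
```

Emit:
{"op": "send_rows", "data": {
  "series": "0 0 0 0 0 0 -1;0 0 0 0 0 0 -1;0 0 0 0 0 0 -1;0 0 0 0 0 0 -1;0 0 0 0 0 0 -1;0 0 0 0 0 0 -1;0 0 0 0 0 0 -1;0 0 0 0 0 0 -1",
  "force": 60
}}

```text
time: 4.9
tcp_pos: [0.6565, -0.0336, 0.0438]
orientation: [0.507, 0.862, 0.001, 0.002]
ft_force: [9.8, 11.2, 0.3]
gripper_width: 0.148
gripper_force: 61.3
```

Emit:
{"op": "send_rows", "data": {
  "series": "0 0 0 0 0 0 -1;0 0 0 0 0 0 -1;0 0 0 0 0 0 -1;0 0 0 0 0 0 -1"
}}

```text
time: 5.23
tcp_pos: [0.6565, -0.0336, 0.0439]
orientation: [0.507, 0.862, 0.001, 0.002]
ft_force: [9.1, 9.8, 0.2]
gripper_width: 0.149
gripper_force: 61.3
```

```bash
python3 go.py 654.6 -34.7 43 28.9
```

```text
shift [-0.1 -2.2  0.8] turn z 0.12 ang 29.02 tilt [0.24 0.04] tcp [656.5 -33.6  43.9] q [-0.1   0.71  1.72  0.    0.71 -0.61] F [9.1 9.8 0.2] w 0.149 t 5.23
```

Emit:
{"op": "send_rows", "data": {
  "series": "0 1.2 0 0 0 0 -1;0 1.2 0 0 0 0 -1;0 0 0 0 0 -3 -1;0 0 0 0 0 -5 -1;0 0 0 0 0 -5 -1;0 0 0 0 0 -5 -1;0 0 0 0 0 -5 -1;0 0 0 0 0 -5 -1"
}}

```text
time: 5.9
tcp_pos: [0.6566, -0.0334, 0.0438]
orientation: [0.282, 0.959, 0.0, 0.0]
ft_force: [-2.3, 0.4, 9.4]
gripper_width: 0.149
gripper_force: 62.7
```

```bash
python3 go.py 656.8 -33.5 43 88.5
```

```text
shift [-0.2  0.1  0.8] turn z -31.23 ang 57.27 tilt [ 0.04 -0.01] tcp [656.6 -33.4  43.8] q [-0.1   0.71  1.72 -0.    0.72 -1.1 ] F [-2.3  0.4  9.4] w 0.149 t 5.9
```

Emit:
{"op": "send_rows", "data": {
  "series": "0 0 0 0 0 -5 -1;0 0 0 0 0 -5 -1;0 0 0 0 0 -5 -1;0 0 0 0 0 -5 -1;0 0 0 0 0 -5 -1;0 0 0 0 0 -4.4 -1;0 0 0 0 0 -2 -1;0 0 0 0 0 0 -1"
}}

```text
time: 6.57
tcp_pos: [0.6567, -0.0334, 0.0438]
orientation: [0.012, 1.0, -0.0, 0.0]
ft_force: [-2.3, 0.5, 9.0]
gripper_width: 0.149
gripper_force: 62.7
```

```bash
python3 go.py 656.8 -33.5 43 88.5; python3 - <<'E'
from station import *
print(get_obs()["torque"])
E
```

```text
shift [-0.1 -0.1  0.8] turn z 0.09 ang 88.59 tilt [ 0.05 -0.01] tcp [656.7 -33.4  43.8] q [-0.1   0.71  1.71 -0.    0.72 -1.64] F [-2.3  0.5  9. ] w 0.149 t 6.57
[ 0.00047339  0.25065441 -0.03595392]
```

Emit:
{"op": "send_rows", "data": {
  "series": "0 0 0 0 0 0 0;0 0 0 0 0 0 0.5;0 0 0 0 0 0 1;0 0 0 0 0 0 1;0 0 0 0 0 0 1;0 0 0 0 0 0 1;0 0 -10 0 0 0 1;0 0 -20 0 0 0 1"
}}

```text
time: 7.23
tcp_pos: [0.6548, -0.0333, 0.0718]
orientation: [0.014, 1.0, 0.0, -0.002]
ft_force: [1.0, 0.0, -0.3]
gripper_width: 1.001
gripper_force: 0.0
```

Emit:
{"op": "send_rows", "data": {
  "series": "0 0 -30 0 0 0 1;0 0 -40 0 0 0 1;0 0 -40 0 0 -3 1;0 -30 0 0 0 -4 1;0 -41 0 0 0 -4 1;0 -41 0 0 0 -4 1;0 -41 0 0 0 0 1;0 0 0 0 0 0 1"
}}

```text
time: 7.9
tcp_pos: [0.6784, -0.1916, 0.1842]
orientation: [-0.115, 0.993, -0.001, 0.001]
ft_force: [-1.3, 0.3, -0.7]
gripper_width: 0.998
gripper_force: 0.0
```

```bash
python3 - <<'E'
from station import *
import cv2,numpy as np
for n in("top","side"):
    f=grab_frame(n); np.savez(f"{n}0.npz",**f)
E
python3 m.py | grep -v block; python3 go.py 515.6 -331.3 150 103.8
```

```text
shift [ 190.5 -104.1   33.5] turn z -0.53 ang 103.27 tilt [ 0.02 -0.  ] tcp [ 677.1 -186.3  183.5] q [-0.31  0.6   1.51  0.    1.03 -2.11] F [0.3 0.7 0.7] w 1.002 t 8.0Traceback (most recent call last):
  File "m.py", line 5, in <module>
    g=biggest((H>45)&(H<75)&(S>120)&(x>.45)&(y<-.15))
  File "h.py", line 16, in biggest
    return l==1+np.argmax(st[1:,4])
                ~~~~~~~~~^^^^^^^^^^
    return _wrapfunc(a, 'argmax', axis=axis, out=out, **kwds)
    return bound(*args, **kwds)
ValueError: attempt to get argmax of an empty sequence
```

That crop is stale: the arm hid the rack, so the script stopped before writing a new one. I'll move over the rack and look at the turret from there.

Emit:
{"op": "send_rows", "data": {
  "series": "30 -16 0 0 0 0 1;36 -20 0 0 0 0 1;36 -20 0 0 0 0 1;36 -20 0 0 0 0 1;30 -16 10 0 0 -0.5 1;22 -12 20 0 0 0 1;0 0 0 0 0 0 1;0 0 0 0 0 0 1"
}}

```text
time: 8.67
tcp_pos: [0.5155, -0.3294, 0.1528]
orientation: [-0.12, 0.993, 0.001, -0.001]
ft_force: [0.0, 0.4, 0.0]
gripper_width: 1.002
gripper_force: 0.0
```

```bash
python3 go.py 515.9 -331.3 150 103.8; python3 - <<'E'
from station import *
from h import *
a=[]
for n,(u0,v0,u1,v1) in dict(top=(215,125,415,275),side=(220,150,420,300)).items():
    f=grab_frame(n); np.savez(f"{n}1.npz",**f)
    a.append(cv2.resize(f["img"][v0:v1,u0:u1],(400,300),interpolation=cv2.INTER_CUBIC))
    P=world(f); ok=f["range_z"]>0
    q=P[ok&(abs(P[...,0]-.655)<.035)&(abs(P[...,1]+.035)<.035)&(P[...,2]>.045)]
    print("bar",len(q),q.mean(0).round(4),rect(q[:,:2]))
cv2.imwrite("pics/two.png",np.hstack(a))
E
```

```text
shift [ 0.  -1.9  2.8] turn z 0.04 ang 103.84 tilt [-0.08  0.07] tcp [ 515.5 -329.4  152.8] q [-0.62  0.51  1.76  0.    0.87 -2.43] F [0.  0.4 0. ] w 1.002 t 8.67
bar 107 [ 0.6526 -0.0337  0.0641] (array([653., -34.]), array([44.9, 12.5]), -0.05)
bar 89 [ 0.6505 -0.038   0.0607] (array([653.1, -36.8]), array([48.4, 14.9]), -2.1)
```

View pics/two.png

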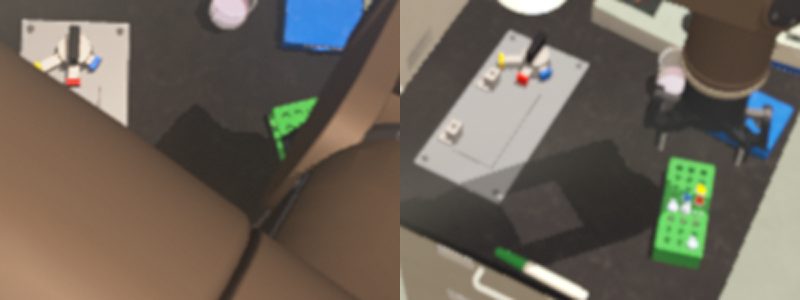

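The top view shows the turret turned: the red tip at (73,82) faces the bay and the bar lies along the plate, measured at -0.05° and -2.1° in the two views. The side view shows the open gripper behind the rack at (688,210). Next I'll lower onto the rack.

Emit:
{"op": "send_rows", "data": {
  "series": "0 -1.9 15 0 0 0 1;0 0 25 0 0 0 1;0 0 30 0 0 0 1;0 0 20 0 0 0 1;0 0 0 0 0 0 1;0 0 0 0 0 0 1"
}}

```text
time: 9.27
tcp_pos: [0.5178, -0.3306, 0.0631]
orientation: [-0.122, 0.993, 0.0, -0.0]
ft_force: [-0.6, -0.1, 0.1]
gripper_width: 1.001
gripper_force: 0.0
```

```bash
python3 go.py 515.9 -331.3 10 103.8
```

```text
shift [ 2.  -0.2 53.1] turn z 0.21 ang 104.01 tilt [-0.05  0.04] tcp [ 517.8 -330.6   63.1] q [-0.62  0.64  1.81  0.    0.69 -2.43] F [-0.6 -0.1  0.1] w 1.001 t 9.27
```

Emit:
{"op": "send_rows", "data": {
  "series": "2 -0.2 12 0 0 0.2 1;0 0 15 0 0 0 1;0 0 12 0 0 0 1;0 0 8 0 0 0 1;0 0 6 0 0 0 1;0 0 0 0 0 0 1;0 0 0 0 0 0 1"
}}

```text
time: 9.85
tcp_pos: [0.5153, -0.3325, 0.0102]
orientation: [-0.119, 0.993, 0.0, -0.0]
ft_force: [0.2, 0.0, -0.3]
gripper_width: 1.0
gripper_force: 0.0
```

```bash
python3 go.py 515.9 -331.3 10 103.8
```

```text
shift [-0.8  1.   0.2] turn z -0.07 ang 103.73 tilt [-0.  0.] tcp [ 515.3 -332.5   10.2] q [-0.62  0.71  1.83 -0.    0.59 -2.43] F [ 0.2  0.  -0.3] w 1.0 t 9.85
```

Emit:
{"op": "send_rows", "data": {
  "series": "0 0 0 0 0 0 0.6;0 0 0 0 0 0 0.4;0 0 0 0 0 0 0.2;0 0 0 0 0 0 0;0 0 0 0 0 0 -0.5;0 0 0 0 0 0 -1;0 0 0 0 0 0 -1;0 0 0 0 0 0 -1",
  "force": 35
}}

```text
time: 10.52
tcp_pos: [0.5156, -0.3328, 0.011]
orientation: [-0.119, 0.993, -0.0, 0.0]
ft_force: [-0.9, 1.0, 6.5]
gripper_width: 0.705
gripper_force: 36.2
```

```bash
python3 go.py 515.9 -331.3 10 103.8
```

```text
shift [-0.6  1.4  1. ] turn z -0.08 ang 103.72 tilt [ 0.05 -0.04] tcp [ 515.6 -332.8   11. ] q [-0.62  0.71  1.83 -0.    0.59 -2.43] F [-0.9  1.   6.5] w 0.705 t 10.52
```

Emit:
{"op": "send_rows", "data": {
  "series": "0 0 -4 0 0 0 -1;0 0 -8 0 0 0 -1;0 0 -12 0 0 0 -1;0 0 -20 0 0 0 -1;0 0 -25 0 0 0 -1;0 0 -20 0 0 0 -1;0 0 -10 0 0 0 -1;0 0 0 0 0 0 -1"
}}

```text
time: 11.18
tcp_pos: [0.5166, -0.3334, 0.1122]
orientation: [-0.12, 0.993, -0.002, 0.002]
ft_force: [0.3, -0.4, -0.3]
gripper_width: 0.704
gripper_force: 38.2
```

```bash
python3 go.py 515.9 -331.3 110 103.8; python3 - <<'E'
from station import *
from h import *
for n in("top","side"):
    f=grab_frame(n); np.savez(f"{n}2.npz",**f); P=world(f); hsv=cv2.cvtColor(f["img"],cv2.COLOR_BGR2HSV).astype(int)
    H,S=hsv[...,0],hsv[...,1]
    g=(H>45)&(H<75)&(S>120)&(P[...,0]>.42)&(P[...,1]<-.2)&(P[...,2]>.08)
    print(n,g.sum(),rect(P[g][:,:2]) if g.sum()>5 else "",np.percentile(P[g][:,2],[5,50,95]).round(3) if g.sum() else "")
cv2.imwrite("pics/lift.png",cv2.resize(f["img"][150:300,250:450],(800,600),interpolation=cv2.INTER_CUBIC))
E
```

```text
shift [0.2 2.2 2.2] turn z -0.07 ang 103.73 tilt [ 0.21 -0.15] tcp [ 516.6 -333.4  112.2] q [-0.62  0.57  1.79 -0.    0.78 -2.43] F [ 0.3 -0.4 -0.3] w 0.704 t 11.18
top 198 (array([ 528.3, -273. ]), array([153.2,  31.3]), -35.09) [0.103 0.137 0.141]
side 580 (array([ 491.2, -340.4]), array([100.1,  60.6]), 13.52) [0.101 0.133 0.138]
```

View pics/lift.png

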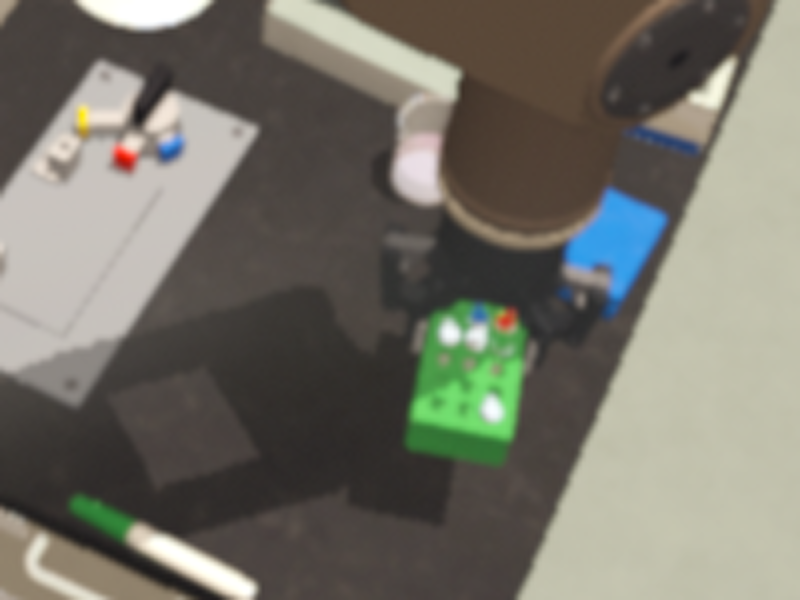

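The rack is held level at about (470,380) in the crop, and the turret at (150,120) has red facing the bay. I'll carry it over, aiming to hover 12 mm off both stops.

Emit:
{"op": "send_rows", "data": {
  "series": "0 0 0 0 0 3 -1;0 0 0 0 0 5 -1;0 0 0 0 0 5 -1;0 0 0 0 0 2.2 -1;0 15 0 0 0 0 -1;0 28 0 0 0 0 -1;0 36 0 0 0 0 -1;0 36 0 0 0 0 -1"
}}

```text
time: 11.95
tcp_pos: [0.5171, -0.2159, 0.1077]
orientation: [0.013, 1.0, 0.0, -0.001]
ft_force: [0.7, -0.2, -0.9]
gripper_width: 0.706
gripper_force: 38.2
```

Emit:
{"op": "send_rows", "data": {
  "series": "0 36 0 0 0 0 -1;0 36 0 0 0 0 -1;0 36 0 0 0 0 -1;0 30 0 0 0 0 -1;0 22 0 0 0 0 -1;0 11 0 0 0 0 -1;0 0 0 0 0 0 -1;0 0 0 0 0 0 -1"
}}

```text
time: 12.62
tcp_pos: [0.5221, -0.0462, 0.1085]
orientation: [0.012, 1.0, 0.0, -0.001]
ft_force: [-0.3, 0.2, -1.3]
gripper_width: 0.705
gripper_force: 38.2
```

```bash
python3 go.py 526.2 -43.5 60 88.5
```

```text
shift [-4.1  2.8 48.5] turn z 0.13 ang 88.63 tilt [-0.06  0.  ] tcp [522.1 -46.2 108.5] q [-0.15  0.47  2.   -0.    0.67 -1.69] F [-0.3  0.2 -1.3] w 0.705 t 12.62
```

Emit:
{"op": "send_rows", "data": {
  "series": "0 0 15 0 0 0 -1;-2 0 25 0 0 0.1 -1;0 0 20 0 0 0 -1;0 0 14 0 0 0 -1;0 0 8 0 0 0 -1;0 0 0 0 0 0 -1;0 0 0 0 0 0 -1"
}}

```text
time: 13.2
tcp_pos: [0.5244, -0.0473, 0.027]
orientation: [0.014, 1.0, 0.0, -0.0]
ft_force: [-0.3, 0.6, 0.0]
gripper_width: 0.709
gripper_force: 38.2
```

```bash
python3 go.py 526.2 -43.5 19 88.5; python3 - <<'E'
from station import *
from h import *
f=grab_frame("side"); np.savez("side3.npz",**f)
cv2.imwrite("pics/low.png",cv2.resize(f["img"][150:270,210:370],(800,600),interpolation=cv2.INTER_CUBIC))
E
```

```text
shift [-1.7  3.9  8. ] turn z -0.12 ang 88.38 tilt [-0.04  0.  ] tcp [524.4 -47.3  27. ] q [-0.15  0.61  2.03 -0.    0.49 -1.69] F [-0.3  0.6  0. ] w 0.709 t 13.2
```

View pics/low.png

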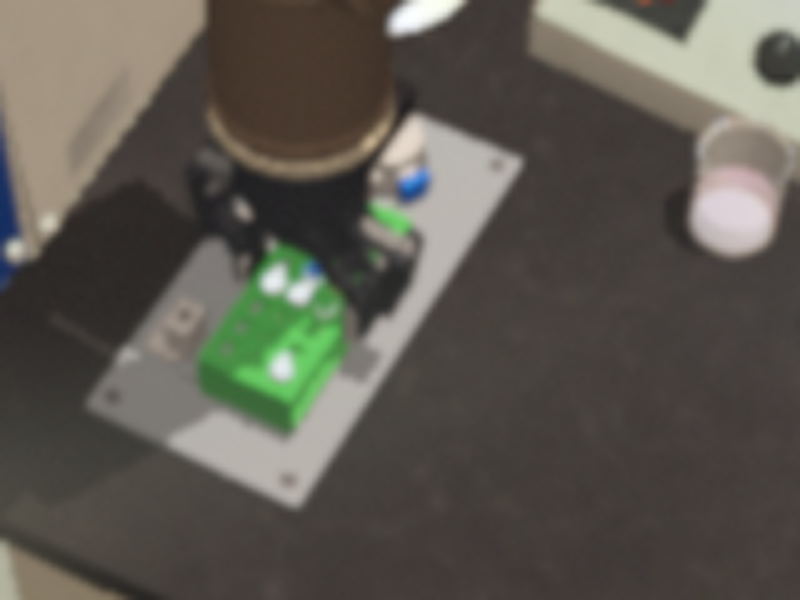

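The rack hovers above the bay with its near end at (270,400) and clear of the near block at (180,325). Now I'll lower it to contact.

Emit:
{"op": "send_rows", "data": {
  "series": "0 0 2 0 0 0 -1;0 0 2 0 0 0 -1;0 0 1 0 0 0 -1;0 0 0 0 0 0 -1;0 0 0 0 0 0 -1"
}}

```text
time: 13.67
tcp_pos: [0.5247, -0.0466, 0.0223]
orientation: [0.014, 1.0, -0.0, 0.0]
ft_force: [-0.3, -0.2, -1.2]
gripper_width: 0.705
gripper_force: 38.2
```

Emit:
{"op": "send_rows", "data": {
  "series": "0 0 1 0 0 0 -1;0 0 1 0 0 0 -1;0 0 0 0 0 0 -1;0 0 0 0 0 0 -1"
}}

```text
time: 14.0
tcp_pos: [0.5245, -0.0466, 0.02]
orientation: [0.014, 1.0, 0.0, -0.0]
ft_force: [-0.3, 0.1, -0.9]
gripper_width: 0.703
gripper_force: 38.2
```

Emit:
{"op": "send_rows", "data": {
  "series": "0 0 0.8 0 0 0 -1;0 0 0 0 0 0 -1;0 0 0 0 0 0 -1"
}}

```text
time: 14.25
tcp_pos: [0.5246, -0.0466, 0.0193]
orientation: [0.014, 1.0, -0.0, -0.0]
ft_force: [-0.2, 0.2, -0.3]
gripper_width: 0.703
gripper_force: 38.2
```

Emit:
{"op": "send_rows", "data": {
  "series": "0 0 0.6 0 0 0 -1;0 0 0 0 0 0 -1;0 0 0 0 0 0 -1"
}}

```text
time: 14.5
tcp_pos: [0.5246, -0.0466, 0.019]
orientation: [0.014, 1.0, -0.0, 0.0]
ft_force: [-2.0, 0.3, 6.4]
gripper_width: 0.704
gripper_force: 38.7
```

Emit:
{"op": "send_rows", "data": {
  "series": "-2 3 0 0 0 0 -1;-2 3 0 0 0 0 -1;-2 3 0 0 0 0 -1;0 1 0 0 0 0 -1;0 1 0 0 0 0 -1;0 0 0 0 0 0 -1;0 0 0 0 0 0 -1"
}}

```text
time: 15.08
tcp_pos: [0.5314, -0.0358, 0.019]
orientation: [0.014, 1.0, -0.0, 0.001]
ft_force: [1.4, 0.5, 5.8]
gripper_width: 0.71
gripper_force: 38.6
```

```bash
python3 go.py 538.2 -31.5 19 88.5
```

```text
shift [-6.7  4.5  0. ] turn z -0.08 ang 88.42 tilt [ 0.06 -0.01] tcp [531.4 -35.8  19. ] q [-0.12  0.63  2.02  0.    0.48 -1.67] F [1.4 0.5 5.8] w 0.71 t 15.08
```

Emit:
{"op": "send_rows", "data": {
  "series": "0 1 0 0 0 0 -1;0 1 0 0 0 0 -1;0 0 0 0 0 0 -1;0 0 0 0 0 0 -1"
}}

```text
time: 15.42
tcp_pos: [0.5314, -0.0339, 0.019]
orientation: [0.014, 1.0, -0.0, 0.0]
ft_force: [0.3, -0.5, 4.5]
gripper_width: 0.704
gripper_force: 38.6
```

Emit:
{"op": "send_rows", "data": {
  "series": "0 1 0 0 0 0 -1;0 0 0 0 0 0 -1;0 0 0 0 0 0 -1"
}}

```text
time: 15.67
tcp_pos: [0.5314, -0.0329, 0.019]
orientation: [0.014, 1.0, -0.0, 0.0]
ft_force: [0.5, -1.4, 6.2]
gripper_width: 0.704
gripper_force: 38.6
```

Emit:
{"op": "send_rows", "data": {
  "series": "0 1 0 0 0 0 -1;0 0 0 0 0 0 -1;0 0 0 0 0 0 -1"
}}

```text
time: 15.92
tcp_pos: [0.5314, -0.0319, 0.019]
orientation: [0.014, 1.0, -0.0, 0.0]
ft_force: [0.4, -1.8, 6.0]
gripper_width: 0.705
gripper_force: 38.6
```

Emit:
{"op": "send_rows", "data": {
  "series": "0 0.8 0 0 0 0 -1;0 0 0 0 0 0 -1;0 0 0 0 0 0 -1"
}}

```text
time: 16.17
tcp_pos: [0.5315, -0.0311, 0.019]
orientation: [0.014, 1.0, -0.0, 0.0]
ft_force: [0.1, -2.0, 4.9]
gripper_width: 0.704
gripper_force: 38.6
```

Emit:
{"op": "send_rows", "data": {
  "series": "0 0.8 0 0 0 0 -1;0 0 0 0 0 0 -1;0 0 0 0 0 0 -1"
}}

```text
time: 16.42
tcp_pos: [0.5315, -0.0304, 0.019]
orientation: [0.014, 1.0, -0.0, 0.0]
ft_force: [0.5, -1.9, 5.5]
gripper_width: 0.704
gripper_force: 38.6
```

```bash
python3 -c "
from station import *
print(get_obs()['torque'])"; python3 go.py 538.2 -31.5 19 88.5
```

```text
[-0.34611643 -0.01826975 -0.03757234]
shift [-6.7 -1.   0. ] turn z -0.07 ang 88.43 tilt [ 0.05 -0.01] tcp [531.5 -30.4  19. ] q [-0.11  0.63  2.02 -0.    0.48 -1.66] F [ 0.5 -1.9  5.5] w 0.704 t 16.42
```

Emit:
{"op": "send_rows", "data": {
  "series": "0 0.8 0 0 0 0 -1;0 0 0 0 0 0 -1;0 0 0 0 0 0 -1"
}}

```text
time: 16.67
tcp_pos: [0.5315, -0.0296, 0.019]
orientation: [0.014, 1.0, -0.0, 0.0]
ft_force: [0.1, -3.3, 5.4]
gripper_width: 0.704
gripper_force: 38.6
```

Emit:
{"op": "send_rows", "data": {
  "series": "0 0.8 0 0 0 0 -1;0 0 0 0 0 0 -1;0 0 0 0 0 0 -1"
}}

```text
time: 16.92
tcp_pos: [0.5313, -0.0291, 0.019]
orientation: [0.014, 1.0, -0.0, 0.0]
ft_force: [-1.7, -9.1, 6.0]
gripper_width: 0.707
gripper_force: 38.7
```

```bash
python3 -c "
from station import *
o=get_obs();print(o['torque'],o['ft_force'])"
```

```text
[-1.35108486  0.25359364 -0.6788881 ] [-1.67376235 -9.09743207  6.00126731]
```

Emit:
{"op": "send_rows", "data": {
  "series": "-1 0 0 0 0 0 -1;-1 0 0 0 0 0 -1;-1 0 0 0 0 0 -1;0 0 0 0 0 0 -1;0 0 0 0 0 0 -1"
}}

```text
time: 17.33
tcp_pos: [0.5316, -0.0291, 0.0189]
orientation: [0.014, 1.0, -0.0, -0.002]
ft_force: [-14.0, -10.6, 20.1]
gripper_width: 0.703
gripper_force: 39.4
```

Emit:
{"op": "send_rows", "data": {
  "series": "-1 0 0 0 0 0 -1;0 0 0 0 0 0 -1;0 0 0 0 0 0 -1"
}}

```text
time: 17.58
tcp_pos: [0.5325, -0.0291, 0.0188]
orientation: [0.014, 1.0, -0.0, -0.002]
ft_force: [-14.8, -9.8, 18.7]
gripper_width: 0.705
gripper_force: 39.4
```

Emit:
{"op": "send_rows", "data": {
  "series": "-1 0 0 0 0 0 -1;0 0 0 0 0 0 -1;0 0 0 0 0 0 -1"
}}

```text
time: 17.83
tcp_pos: [0.535, -0.0289, 0.0189]
orientation: [0.014, 1.0, 0.0, -0.001]
ft_force: [-5.8, -0.2, 10.8]
gripper_width: 0.704
gripper_force: 38.9
```

```bash
python3 -c "
from station import *
o=get_obs();print(o['torque'],o['ft_force'])"; python3 go.py 538.2 -31.5 19 88.5
```

```text
[-0.2646355   0.71351935 -0.01957405] [-5.78645632 -0.24957848 10.80449689]
shift [-3.3 -2.5 -0.1] turn z -0.09 ang 88.41 tilt [-0.09  0.  ] tcp [535.  -28.9  18.9] q [-0.11  0.64  2.01 -0.    0.49 -1.65] F [-5.8 -0.2 10.8] w 0.704 t 17.83
```

```bash
python3 - <<'E'
from station import *
from h import *
f=grab_frame("side");t=grab_frame("top")
a=cv2.resize(f["img"][165:265,215:335],(480,400),interpolation=cv2.INTER_CUBIC)
b=cv2.resize(t["img"][125:250,205:305],(320,400),interpolation=cv2.INTER_CUBIC)
cv2.imwrite("pics/fit1.png",np.hstack([a,b]))
P=world(f);hsv=cv2.cvtColor(f["img"],cv2.COLOR_BGR2HSV).astype(int);H,S=hsv[...,0],hsv[...,1]
g=(H>45)&(H<75)&(S>120)&(P[...,0]>.42)&(abs(P[...,1])<.15)&(P[...,2]>.035)&(P[...,2]<.055)
print(g.sum(),rect(P[g][:,:2]),np.percentile(P[g][:,2],[5,50,95]).round(4))
q=P[g]*1000
for r in (P[g&(P[...,0]<.5)],P[g&(P[...,0]>.57)]): print(len(r),np.percentile(r[:,1],[1,99]).round(4),r[:,2].mean().round(4))
E
```

```text
270 (array([534. , -30.2]), array([145.1,  60.4]), 1.35) [0.039  0.0431 0.0473]
151 [-0.0604 -0.0026] 0.0429
8 [-0.0539 -0.042 ] 0.0428
```

View pics/fit1.png

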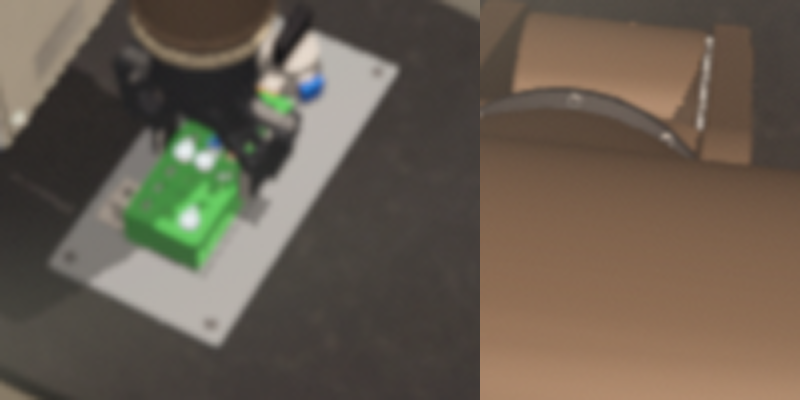

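The side view shows the rack flat on the plate with its long side beside the near block at (115,205). Its far end is close to the turret at (275,100). The arm hides the bay in the top view. I'll continue by feel, checking the moment for yaw.

Emit:
{"op": "send_rows", "data": {
  "series": "0 0.7 0 0 0 0 -1;0 0 0 0 0 0 -1;0 0 0 0 0 0 -1"
}}

```text
time: 18.18
tcp_pos: [0.5353, -0.0286, 0.0189]
orientation: [0.014, 1.0, -0.0, -0.001]
ft_force: [-7.0, -9.4, 12.0]
gripper_width: 0.708
gripper_force: 39.0
```

```bash
cat > t.py <<'E'
from station import *
o=get_obs();print(o['torque'].round(3),o['ft_force'].round(2),(o['tcp_pos']*1000).round(2))
E
python3 t.py
```

```text
[-1.613  0.99  -0.216] [-7.   -9.37 11.95] [535.26 -28.63  18.95]
```

Emit:
{"op": "send_rows", "data": {
  "series": "0 0.7 0 0 0 0 -1;0 0 0 0 0 0 -1;0 0 0 0 0 0 -1"
}}

```text
time: 18.43
tcp_pos: [0.5353, -0.0284, 0.019]
orientation: [0.014, 1.0, -0.0, -0.001]
ft_force: [-7.4, -17.9, 12.2]
gripper_width: 0.705
gripper_force: 39.0
```

```bash
python3 t.py; python3 go.py 538.2 -31.5 19 88.5
```

```text
[-2.968  1.152 -0.199] [ -7.36 -17.94  12.2 ] [535.28 -28.45  18.97]
shift [-3. -3. -0.] turn z -0.07 ang 88.43 tilt [-0.07 -0.05] tcp [535.3 -28.4  19. ] q [-0.11  0.64  2.01 -0.    0.49 -1.65] F [ -7.4 -17.9  12.2] w 0.705 t 18.43
```

Emit:
{"op": "send_rows", "data": {
  "series": "0 -1 -0.4 0 0 0 -1;0 0 0 0 0 0 -1;0 0 0 0 0 0 -1"
}}

```text
time: 18.68
tcp_pos: [0.5358, -0.0287, 0.0191]
orientation: [0.014, 1.0, -0.0, -0.0]
ft_force: [-2.3, -7.7, 3.5]
gripper_width: 0.705
gripper_force: 38.5
```

```bash
python3 t.py
```

```text
[-1.331  0.403 -0.128] [-2.25 -7.73  3.48] [535.85 -28.66  19.11]
```

Emit:
{"op": "send_rows", "data": {
  "series": "-1 0 0 0 0 0 -1;0 0 0 0 0 0 -1;0 0 0 0 0 0 -1"
}}

```text
time: 18.93
tcp_pos: [0.5362, -0.0287, 0.019]
orientation: [0.014, 1.0, -0.0, -0.001]
ft_force: [-5.7, -8.5, 5.8]
gripper_width: 0.708
gripper_force: 38.7
```

```bash
python3 t.py
```

```text
[-1.418  0.845 -0.147] [-5.67 -8.53  5.85] [536.24 -28.66  19.02]
```

Emit:
{"op": "send_rows", "data": {
  "series": "-1 0 0 0 0 0 -1;0 0 0 0 0 0 -1;0 0 0 0 0 0 -1"
}}

```text
time: 19.18
tcp_pos: [0.5367, -0.0287, 0.019]
orientation: [0.014, 1.0, -0.0, -0.001]
ft_force: [-7.3, -7.9, 6.9]
gripper_width: 0.706
gripper_force: 38.8
```

```bash
python3 t.py
```

```text
[-1.479  1.126 -0.094] [-7.26 -7.94  6.86] [536.75 -28.65  18.99]
```

Emit:
{"op": "send_rows", "data": {
  "series": "-1 0 0 0 0 0 -1;0 0 0 0 0 0 -1;0 0 0 0 0 0 -1"
}}

```text
time: 19.43
tcp_pos: [0.5374, -0.0287, 0.019]
orientation: [0.014, 1.0, -0.0, -0.002]
ft_force: [-9.6, -9.0, 9.8]
gripper_width: 0.706
gripper_force: 38.9
```

Emit:
{"op": "send_rows", "data": {
  "series": "-1 0 0 0 0 0 -1;0 0 0 0 0 0 -1;0 0 0 0 0 0 -1"
}}

```text
time: 19.68
tcp_pos: [0.5374, -0.0287, 0.0189]
orientation: [0.014, 1.0, -0.0, -0.002]
ft_force: [-14.3, -9.1, 14.3]
gripper_width: 0.707
gripper_force: 39.2
```

```bash
python3 t.py
```

```text
[-1.625  2.127 -0.189] [-14.3   -9.15  14.31] [537.36 -28.68  18.93]
```

Emit:
{"op": "send_rows", "data": {
  "series": "-1 0 0 0 0 0 -1;0 0 0 0 0 0 -1;0 0 0 0 0 0 -1"
}}

```text
time: 19.93
tcp_pos: [0.5374, -0.0286, 0.0189]
orientation: [0.014, 1.0, 0.0, -0.003]
ft_force: [-18.8, -10.3, 18.5]
gripper_width: 0.71
gripper_force: 39.4
```

```bash
python3 t.py
```

```text
[-1.748  2.826 -0.146] [-18.76 -10.26  18.53] [537.37 -28.65  18.87]
```

Emit:
{"op": "send_rows", "data": {
  "series": "0 -0.7 -0.7 0 0 0 -1;0 0 0 0 0 0 -1;0 0 0 0 0 0 -1"
}}

```text
time: 20.18
tcp_pos: [0.5374, -0.0288, 0.019]
orientation: [0.014, 1.0, 0.0, -0.003]
ft_force: [-15.1, -3.0, 5.0]
gripper_width: 0.707
gripper_force: 38.6
```

```bash
python3 t.py; python3 go.py 538.2 -31.5 19 88.5;  python3 - <<'E'
from station import *
from h import *
f=grab_frame("side")
P=world(f);hsv=cv2.cvtColor(f["img"],cv2.COLOR_BGR2HSV).astype(int);H,S=hsv[...,0],hsv[...,1]
g=(H>45)&(H<75)&(S>120)&(P[...,0]>.42)&(abs(P[...,1])<.15)&(P[...,2]>.035)&(P[...,2]<.055)
r=((H<8)|(H>172))&(S>110)&(abs(P[...,0]-.61)<.03)&(abs(P[...,1]+.03)<.03)
print(g.sum(),rect(P[g][:,:2]),np.percentile(P[g][:,0],[0,100]),r.sum())
cv2.imwrite("pics/fit2.png",cv2.resize(f["img"][160:240,240:347],(800,600),interpolation=cv2.INTER_CUBIC))
E
```

```text
[-0.543  2.187 -0.125] [-15.06  -3.04   5.02] [537.35 -28.82  19.05]
shift [-0.9 -2.7  0. ] turn z -0.07 ang 88.43 tilt [-0.38  0.04] tcp [537.4 -28.8  19. ] q [-0.11  0.64  2.   -0.    0.51 -1.65] F [-15.1  -3.    5. ] w 0.707 t 20.18
262 (array([535.8, -28.9]), array([145.3,  59.8]), 2.84) [0.46298834 0.60974804] 0
```

View pics/fit2.png

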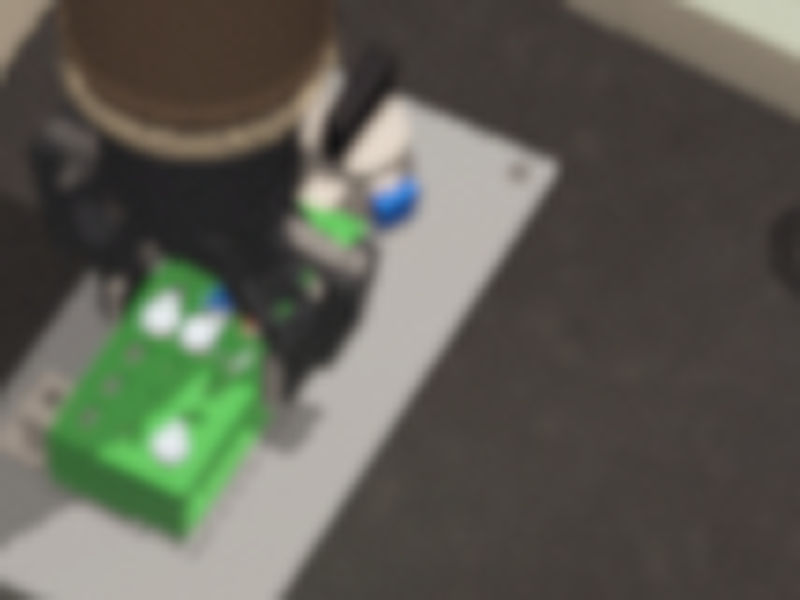

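With only about 8 N of other contact load, the rack holds 15 N in x without moving, so it's against the red stop, not held by friction. The view agrees: its far end meets the white stop arm at (325,190). I'll ease the push in x and press again in y.

Emit:
{"op": "send_rows", "data": {
  "series": "1 0.6 0 0 0 0 -1;0 0 0 0 0 0 -1;0 0 0 0 0 0 -1;0 0 0 0 0 0 -1;0 0 0 0 0 0 -1;0 0 0 0 0 0 -1"
}}

```text
time: 20.73
tcp_pos: [0.5374, -0.0286, 0.0191]
orientation: [0.014, 1.0, 0.0, -0.002]
ft_force: [-11.1, -8.6, 0.9]
gripper_width: 0.704
gripper_force: 38.6
```

```bash
python3 t.py
```

```text
[-1.507  1.623 -0.223] [-11.09  -8.55   0.86] [537.37 -28.64  19.11]
```

Emit:
{"op": "send_rows", "data": {
  "series": "0 0 0 0 -0.3 0 -1;0 0 0.3 0 0 0 -1;0 0 0 0 0 0 -1;0 0 0 0 0 0 -1;0 0 0 0 0 0 -1"
}}

```text
time: 21.15
tcp_pos: [0.5375, -0.0287, 0.019]
orientation: [0.014, 1.0, -0.0, 0.0]
ft_force: [-11.0, -7.8, 5.4]
gripper_width: 0.708
gripper_force: 38.8
```

```bash
python3 t.py;python3 go.py 538.2 -31.5 19 88.5
```

```text
[-1.452  1.745 -0.203] [-11.    -7.85   5.4 ] [537.5  -28.71  19.03]
shift [-0.8 -2.8  0. ] turn z -0.08 ang 88.42 tilt [ 0.04 -0.  ] tcp [537.5 -28.7  19. ] q [-0.11  0.64  2.01  0.    0.49 -1.65] F [-11.   -7.8   5.4] w 0.708 t 21.15
```

```bash
python3 -c "
from station import *
print(close_job())"
```

```text
the job is handed in; nothing more can be done
None
```

I turned the turret one click counterclockwise, so the red stop faces the bay. I then set the rack flat in the bay and handed the job in at about 21 s, still gripping it and pressing it against the red stop (about 11 N) and both steel blocks (about 8 N).

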